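# Park the streak plate behind the slice stand

## Task

Clear the front of the mineral display: with the fingertips, gently push the square white ceramic streak plate along the cedar step and through the narrow gap between the two halves of the slotted beech stand, and leave it lying flat on the step, wholly behind the stand (every corner past the stand's rear face). Only push it, never pick it up or squeeze it, and do not disturb the stone slices in the stand or the other specimens and the hand lens.

Things in the scene. Friction and masses are not known exactly. Their poses are not given: they have to be found in the camera images.
- plate: White ceramic streak plate, the only square tile, 60 x 60 x 10 mm, 55 to 115 g, loose, lying flat on the step in front of the stand (robot's side). Origin at the centre of its underside; x and y parallel to its edges, z up. It stays where it is left; pushed near a corner it turns only about 0.07 rad per 10 mm of push. Do not load it with more than 25 N.
- stand: Beech stand in two halves, fixed to the step, 66 mm gap between. Origin: middle of the gap, at the step's top face. x runs through the gap from the robot's side to the rear, y along the stand (left), z up. Each half: x -20 to +20 mm, 26 mm high, |y| 33 to 163 mm; the ends at the gap are half-round, radius 20 mm, so the gap is narrowest at x = 0 and flares both ways. Slices stand in slots on top.
- step: Fixed lacquered cedar board 420 mm (x) by 900 mm (y), 30 mm thick, lying on the work surface: its top face is 30 mm above the work surface. Origin at the centre of its underside. The plate, stand and specimens are on its top.
- agate: Round green banded agate slice, 6 mm thick, about 54 mm wide, standing loose in the slot of the stand's left half (about 108 mm left of the gap's middle), its top about 67 mm above the step. Origin at the middle of its lower edge, z up.
- petrified_wood: Brown ringed slice of petrified wood, 6 mm thick, about 54 mm wide, standing loose in the slot of the stand's right half (about 108 mm right of the gap's middle), its top about 67 mm above the step. Origin at the middle of its lower edge, z up.
- selenite: Whitish selenite wand, 130 x 22 x 18 mm, long along its x axis, lying loose on the step in front of the stand, to the right of the plate. Origin at the centre of its underside.
- copper: Lumpy native copper chunk, about 45 x 40 x 36 mm, loose on the step in front of the stand, to the left of the plate. Origin at the centre of its underside.
- quartz: Quartz crystal cluster, about 60 x 60 x 55 mm, loose on the step behind the stand's left half. Origin at the centre of its underside.
- pyrite: Intergrown pyrite cubes, about 45 x 45 x 30 mm, loose on the step behind the stand's right half. Origin under the larger cube (30 mm).
- lens: Folding hand lens, black and grey, 70 x 34 x 9 mm, lying loose at the left front of the step. Origin under the lens ring's centre, the black case towards its -x.
- corner0 (a point): Lower corner of the streak plate at its own x = +30 mm, y = +30 mm.
- corner1 (a point): Lower corner of the streak plate at its own x = +30 mm, y = -30 mm.
- corner2 (a point): Lower corner of the streak plate at its own x = -30 mm, y = +30 mm.
- corner3 (a point): Lower corner of the streak plate at its own x = -30 mm, y = -30 mm.

How it is judged:
By the outcome, as a careful person would: the job done as asked, in the order asked, and still so for the second after the job is handed in, with the robot touching nothing.
It also fails if it takes over 61 s, if anything falls off the work surface, if the arm or the gripper's body presses on something with over 40 N, if the wrist force passes 120 N, or if a joint passes its speed limit or range.

## Robot

A 6-joint arm with a two-finger parallel gripper is mounted at the origin on the work surface. World frame = base frame: x ahead of the robot, y to its left, z up, the work surface at z = 0. Lengths are in m, angles in rad, forces in N, time in s.
With the tool pointing down it reaches from about 0.375 to 0.925 m from the base axis. Payload 5.7 kg.
Tool frame: the origin (TCP) lies at the very end of the fingers, on their centre line; the grasp point (between the pads) lies 19 mm behind it; y points along the fingers, x is the direction in which the jaws open and shut, and the axes are right-handed (so a half turn about y gives the same grasp; the last joint's range is limited). The gripper opens to 88 mm and grips with 3 to 60 N. Pads are 20 mm wide; open, the fingers measure 115 mm over their backs; the gripper's body (75 mm by 178 mm) begins 61 mm behind the grasp point.
Start: joints at [1.157, 0.359, 1.51, -0, 1.272, -0.115], TCP at [0.177, 0.573, 0.192] pointing down, gripper open.
Joint ranges: [-2.97, 2.97], [-1.01, 2.36], [0.21, 2.38], [-0.96, 4.11], [0.2, 2.71], [-2.98, 2.98]. Speed limits (rad/s): [2.39, 2.39, 3.14, 3.14, 3.14, 3.14].

## Interface

Orientations are given as [roll, pitch, yaw] about the fixed x, y, z axes, in that order (R = Rz(yaw) Ry(pitch) Rx(roll)).
In Python, from plant import ctrl, vision, workorder, models gives the robot as it stands.
- The arm moves only by the shell command python3 -m jog 'ROWS' [OPENING] [FORCE]. ROWS is JSON, a list of rows, each a list of 2 entries, a list of its own where there are three numbers: the shift along the tool's x, y, z in mm, then the turn about the tool's y in rad. In form: [[[tx, ty, tz], yaw], ...]. A call has 1 to 20 rows; each row shifts and turns the commanded pose from where the row before left it, along the tool's axes as they then stand; what a row does not reach is not made up. A row lasts 1/8 s, in which the tool goes at most 62.5 mm and 10.7 degrees, less where a joint would pass 70% of its speed; a pose out of reach is approached as far as the arm can. A call with a gripper value outside its range is refused whole. OPENING is the gripper's target within -1 to 1 (fully open at 1, half-way at 0, shut at -1), set as the call begins (- or left out, the last holds). The fingers move at their own pace and stop on an object; FORCE is the grip in N (left out, the last holds). Time passes only in rows, so rows that do not move let the fingers close. It gives the time, the measured TCP pose, the force and the opening at its end, in the units of the state.
- ctrl.get_state(): the state, without advancing time (a new reading comes with each control period).
- vision.snapshot(name): name is "side" or "top" or "wrist"; returns a dict with "color" (384x512x3 uint8, red, green, blue), "K" (3x3 intrinsics, pixels), "D" ([k1, k2, p1, p2, k3] as OpenCV has them; the pictures are not rectified), "world_from_camera" (4x4, takes a point from camera to world coordinates); the wrist camera has in their place "tool_from_camera" (4x4, takes a point from camera to tool coordinates, whose origin is the TCP and whose axes are the tool frame's). Camera axes: x right, y down, z forward; pixel columns grow to the right and rows downward; lengths in m; the calibration is good to about 2 mm. A picture is of the moment at which its call begins: read the wrist's pose just before it. There is no depth.
- workorder.hand_in(): hands the job in, once; it reports no verdict.
Trained networks look in a picture, given as the dict that the camera call returned (one of the last four; its "shot" number tells which), for a name from the list of things; names that differ only in an ending like _2 or _b are one class to them, and where a whole thing is asked for, a point or a joint stands for the part that bears it (a point fixed in the world has none). Each returns a list of dicts, best first, with "p" (0 to 1); they miss things now and then, are a little off and sometimes report something else, mostly with a low value. They report only what shows in the picture. A call takes as long as a camera call.
- models.look_for(name, picture): "position" ([column, row] in pixels, amid what is visible of it).
- models.silhouettes(name, picture): "pixels" (384x512 bool, what is visible of it) and "position" ([column, row] in pixels, amid what is visible of it).
- models.place_of(name, picture): "position" ([column, row] in pixels: a listed point, or the origin of a listed thing).
The state is a dict: "time_s": time; "joint_positions": joint angles; "joint_vel": joint speeds; "joint_torque": joint torques, N m; "tcp_pos": TCP position; "eef_rot": TCP orientation; "contact_force": force on the tool from outside, world axes, zero at the start; "wrist_torque": the same for the moment, N m; "grip_width": finger opening in m.
Only numpy, scipy, OpenCV 4.12 (cv2) and the standard library are available. Lean on these libraries where they do the work, as an engineer would, in place of code of your own. Each camera call takes 0.05 s, during which the arm holds its last target.

## Working session

There is one attempt and no reset: what is moved stays moved. The work goes in short steps, Python scripts to look and compute and a shell command to move; the robot and the scene stay as the last step left them, time stands still between calls to the robot, and variables do not carry over. Pictures are saved under pics/ and viewed, and the job is handed in when it is done.

```bash
ls; mkdir -p pics; python3 - <<'E'
from plant import ctrl, vision
import cv2
print(ctrl.get_state())
for n in ("side","top","wrist"):
    p=vision.snapshot(n); cv2.imwrite(f"pics/{n}0.png",p["color"][:,:,::-1])
    print(n,p["K"],p["D"],p.get("world_from_camera",p.get("tool_from_camera")))
E
```

```text
pics
{'time_s': 0.0, 'joint_positions': array([ 1.15683720e+00,  3.59474961e-01,  1.51144499e+00, -1.49687241e-05,
        1.27250527e+00, -1.15086961e-01]), 'joint_vel': array([ 0.00039121,  0.00058023, -0.00260129,  0.00137901, -0.00084093,
       -0.00050482]), 'joint_torque': array([-9.81661760e-04, -5.15357172e+01, -2.70740122e+01,  6.73135277e-02,
        3.47110396e-02, -1.20414716e-04]), 'tcp_pos': array([0.17636316, 0.57269899, 0.19072276]), 'eef_rot': array([-1.57060009,  0.00182209,  1.27192875]), 'contact_force': array([-0.13014938, -0.21788487, -1.09280069]), 'wrist_torque': array([ 0.05285811, -0.01600894,  0.0262571 ]), 'grip_width': 0.0877835553899611}
side [[464.7421116    0.         261.6304301 ]
 [  0.         464.7421116  197.40660253]
 [  0.           0.           1.        ]] [0.00652388 0.         0.         0.         0.        ] [[ 0.71919684 -0.46533331  0.51596591  0.11280384]
 [-0.69458974 -0.4629754   0.55063498 -0.44951509]
 [-0.01734927 -0.75439956 -0.65618618  0.68614483]
 [ 0.          0.          0.          1.        ]]
top [[472.41484393   0.      
[... 191 characters left out ...]
1  1.78172794e-01  3.81234130e-01]
 [-9.99906764e-01  8.25068208e-04 -1.36302243e-02  7.90088735e-02]
 [ 1.32650526e-02 -1.78200353e-01 -9.83904809e-01  1.10031143e+00]
 [ 0.00000000e+00  0.00000000e+00  0.00000000e+00  1.00000000e+00]]
wrist [[270.25865616   0.         251.96881462]
 [  0.         270.25865616 193.03977663]
 [  0.           0.           1.        ]] [-0.05328285  0.          0.          0.          0.        ] [[ 9.99999321e-01 -5.35353194e-04  1.03479773e-03  4.77208243e-04]
 [-1.13811069e-03 -2.58870019e-01  9.65911496e-01 -1.93148380e-01]
 [-2.49225696e-04 -9.65912018e-01 -2.58870453e-01  7.22433983e-02]
 [ 0.00000000e+00  0.00000000e+00  0.00000000e+00  1.00000000e+00]]
```

View pics/side0.png

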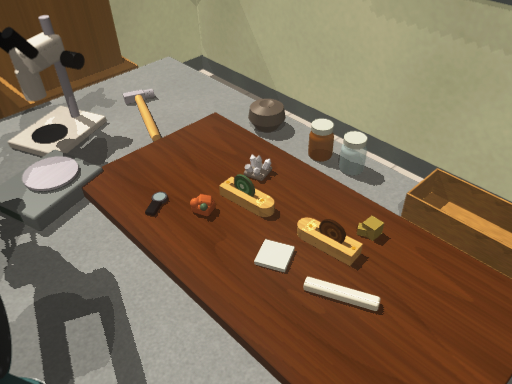

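View pics/top0.png

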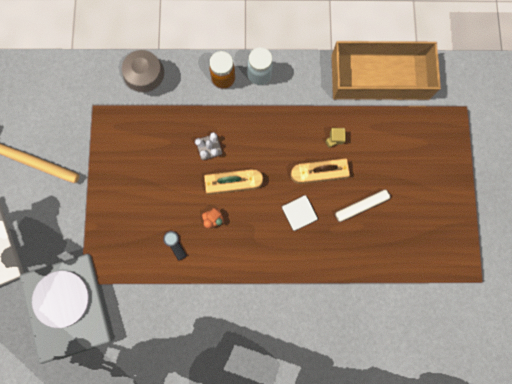

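View pics/wrist0.png

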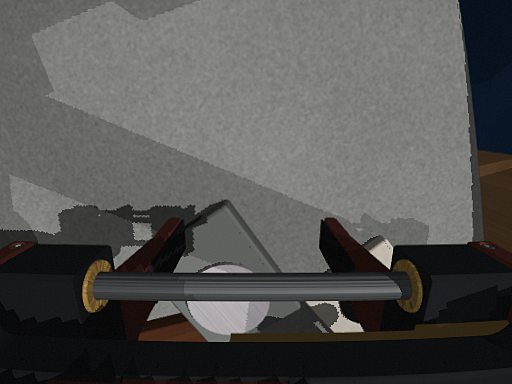

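```bash
cat > h.py <<'E'
from plant import ctrl, vision, models
import cv2, numpy as np
def ray(p,uv,z,T=None):
    T=p["world_from_camera"] if T is None else T
    uv=np.asarray(uv,float).reshape(-1,1,2)
    n=cv2.undistortPoints(uv,p["K"],p["D"]).reshape(-1,2)
    d=np.c_[n,np.ones(len(n))]@T[:3,:3].T
    o=T[:3,3]
    return (o+d*((z-o[2])/d[:,2])[:,None])[:,:2]
E
python3 - <<'E'
from h import *
np.set_printoptions(precision=4,suppress=True)
for cam in ("top","side"):
    p=vision.snapshot(cam)
    for n,z in dict(plate=.03,stand=.03,step=0,agate=.044,petrified_wood=.044,selenite=.03,copper=.03,quartz=.03,pyrite=.03,lens=.03,corner0=.03,corner1=.03,corner2=.03,corner3=.03).items():
        r=models.place_of(n,p)
        print(cam,n,[(round(q["p"],2),np.round(q["position"],1),ray(p,q["position"],z)[0]) for q in r[:2]])
    for n,z in (("plate",.04),("selenite",.045)):
        r=models.silhouettes(n,p)
        m=r[0]["pixels"].astype(np.uint8)
        c=max(cv2.findContours(m,0,cv2.CHAIN_APPROX_NONE)[0],key=cv2.contourArea).reshape(-1,2)
        w=ray(p,c,z).astype(np.float32)
        rect=cv2.minAreaRect(w*1000)
        print(cam,n,r[0]["p"],m.sum(),rect,cv2.boxPoints(rect))
    r=models.silhouettes("stand",p)
    for q in r[:3]:
        m=q["pixels"].astype(np.uint8)
        for c in cv2.findContours(m,0,cv2.CHAIN_APPROX_NONE)[0]:
            if cv2.contourArea(c)<50: continue
            w=ray(p,c.reshape(-1,2),.056).astype(np.float32)
            rect=cv2.minAreaRect(w*1000)
            print(cam,"stand",q["p"],rect,cv2.boxPoints(rect).tolist())
E
```

```text
top plate [(0.62, array([298.4, 211.1]), array([ 0.5328, -0.0363])), (0.29, array([305.7, 198.4]), array([ 0.5623, -0.0537]))]
top stand []
top step [(0.84, array([280.6, 190.4]), array([0.5866, 0.0018]))]
top agate [(0.67, array([227.5, 184.1]), array([0.5931, 0.1258]))]
top petrified_wood [(0.7, array([323.4, 172.1]), array([ 0.6211, -0.0941]))]
top selenite [(0.93, array([362.7, 205.9]), array([ 0.5446, -0.1846]))]
top copper [(0.51, array([209.4, 221.7]), array([0.5087, 0.1669]))]
top quartz [(0.97, array([208.1, 148.3]), array([0.6814, 0.1724]))]
top pyrite [(0.74, array([336.7, 139.4]), array([ 0.7032, -0.1301]))]
top lens [(0.68, array([171.7, 238.6]), array([0.4705, 0.2515]))]
top corner0 [(0.97, array([281.8, 206.1]), array([0.5444, 0.0016])), (0.9, array([293.7, 230.8]), array([ 0.4876, -0.0247]))]
top corner1 [(0.97, array([281.8, 206.1]), array([0.5444, 0.0016])), (0.9, array([293.7, 230.8]), array([ 0.4876, -0.0247]))]
top corner2 [(0.97, array([281.8, 206.1]), array([0.5444, 0.0016])), (0.9, array([293.7, 230.8]), array([ 0.4876, -0.0247]))]
top corner3 [(0.97, array([2
[... 2741 characters left out ...]
415893555, 60.53315353393555), 5.240406036376953) [[ 624.6462  -49.8186]
 [ 630.175  -110.0987]
 [ 672.5557 -106.2116]
 [ 667.0269  -45.9315]]
side stand 0.87 ((611.4081420898438, -89.76992797851562), (60.02474594116211, 136.65159606933594), 6.289680004119873) [[574.0909423828125, -25.143413543701172], [589.0618896484375, -160.9724578857422], [648.725341796875, -154.3964385986328], [633.75439453125, -18.567398071289062]]
side stand 0.87 ((588.7354125976562, 103.26103973388672), (60.20841598510742, 141.2806396484375), 8.603533744812012) [[548.4024658203125, 168.60296630859375], [569.5374755859375, 28.912147521972656], [629.068359375, 37.91911315917969], [607.933349609375, 177.60992431640625]]
```

```bash
python3 -m jog '[[[-20,0,-20],0],[[-36,0,-37],0],[[-36,0,-37],0],[[-36,0,-37],0],[[-36,0,-37],0],[[-36,0,-37],0],[[-36,0,-37],0],[[-36,0,-37],0],[[-36,0,-37],0],[[-36,0,-37],0],[[-36,0,-37],0],[[-36,0,-37],0],[[-36,0,-37],0],[[-36,0,-37],0],[[-36,0,-37],0],[[0,0,0],0.16],[[0,0,0],0.16],[[0,0,0],0.16],[[0,0,0],0.16],[[0,0,0],0.17]]' -1 10; python3 - <<'E'
from h import *
s=ctrl.get_state();print(s)
p=vision.snapshot("wrist");cv2.imwrite("pics/w1.png",p["color"][:,:,::-1])
p=vision.snapshot("top");cv2.imwrite("pics/t1.png",p["color"][:,:,::-1])
E
```

```text
time_s: 4.45
tcp_pos: [0.5365, -0.0858, 0.1916]
eef_rot: [-1.571, 0.0, 0.456]
contact_force: [-0.1, -1.1, 0.1]
grip_width: 0.0002
{'time_s': 4.45, 'joint_positions': array([-2.85666172e-01,  2.77578596e-01,  1.63263435e+00, -1.28206856e-04,
        1.23135012e+00, -7.42059251e-01]), 'joint_vel': array([-4.02711185e-04, -2.32076437e-03, -9.19774367e-04,  1.16198025e-03,
       -3.68116582e-05,  1.35428241e+00]), 'joint_torque': array([-3.32460890e-02, -4.54045165e+01, -2.63750982e+01,  3.63742572e-02,
        5.74093801e-02, -1.84767064e+00]), 'tcp_pos': array([ 0.53653693, -0.08582221,  0.1916038 ]), 'eef_rot': array([-1.57090543e+00,  5.98949576e-05,  4.56435763e-01]), 'contact_force': array([-0.06609279, -1.07938508,  0.084917  ]), 'wrist_torque': array([-0.01474982,  0.03791225, -0.03033631]), 'grip_width': 0.0002176305097613642}
```

View pics/w1.png

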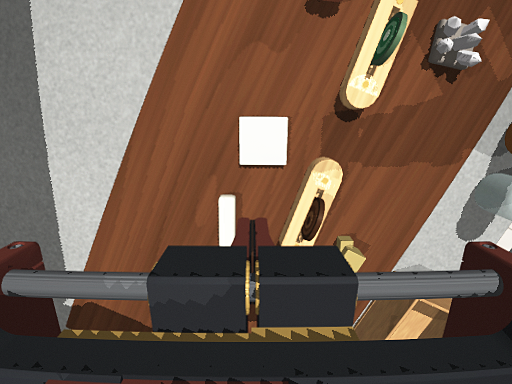

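View pics/t1.png

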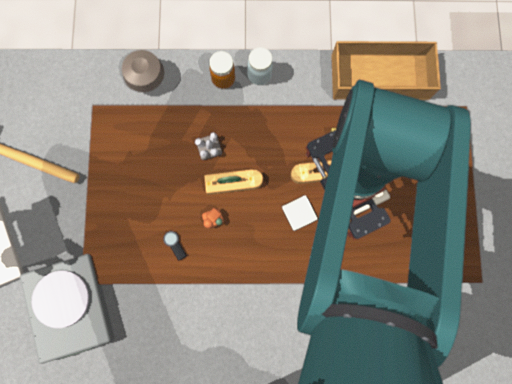

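```bash
cat >> h.py <<'E'
from scipy.spatial.transform import Rotation as Ro
np.set_printoptions(precision=4,suppress=True)
def wristT(s,p):
    T=np.eye(4);T[:3,:3]=Ro.from_euler("xyz",s["eef_rot"]).as_matrix();T[:3,3]=s["tcp_pos"]
    return T@p["tool_from_camera"]
def shot(cam,fn=None):
    s=ctrl.get_state();p=vision.snapshot(cam)
    T=p["world_from_camera"] if cam!="wrist" else wristT(s,p)
    if fn: cv2.imwrite("pics/"+fn,p["color"][:,:,::-1])
    return s,p,T
def rects(name,p,T,z):
    out=[]
    for q in models.silhouettes(name,p)[:2]:
        m=q["pixels"].astype(np.uint8)
        for c in cv2.findContours(m,0,cv2.CHAIN_APPROX_NONE)[0]:
            if cv2.contourArea(c)<50: continue
            w=ray(p,c.reshape(-1,2),z,T).astype(np.float32)
            r=cv2.minAreaRect(w*1000)
            out.append(r);print(name,round(q["p"],2),np.round(r[0],1),np.round(r[1],1),round(r[2],1),np.round(cv2.boxPoints(r),1).tolist())
    return out
E
python3 - <<'E'
from h import *
s,p,T=shot("wrist")
print(s["tcp_pos"],s["eef_rot"])
rects("plate",p,T,.04);rects("stand",p,T,.056);rects("selenite",p,T,.048)
s,p,T=shot("top");rects("plate",p,T,.04)
E
```

```text
[ 0.5366 -0.0858  0.1916] [-1.5709 -0.      0.4608]
stand 0.94 [618.  -81.8] [ 48.6 127.1] 6.2 [[587.0, -21.299999237060547], [600.7999877929688, -147.6999969482422], [649.0, -142.39999389648438], [635.2999877929688, -16.0]]
stand 0.94 [594.9 108.7] [ 47.6 134.9] 7.4 [[562.7000122070312, 172.60000610351562], [579.9000244140625, 38.79999923706055], [627.2000122070312, 44.900001525878906], [609.9000244140625, 178.6999969482422]]
stand 0.68 [ 625.6 -266. ] [11.1 45.5] 28.8 [[609.7000122070312, -248.6999969482422], [631.7000122070312, -288.6000061035156], [641.4000244140625, -283.29998779296875], [619.4000244140625, -243.39999389648438]]
stand 0.68 [ 758.6 -190.7] [14.5 39.3] 3.2 [[750.2000122070312, -171.5], [752.4000244140625, -210.6999969482422], [766.9000244140625, -209.89999389648438], [764.7999877929688, -170.6999969482422]]
stand 0.68 [ 432.  -363.4] [135.7  57.8] 26.2 [[358.3999938964844, -367.3999938964844], [383.79998779296875, -419.29998779296875], [505.6000061035156, -359.3999938964844], [480.1000061035156, -307.6000061035156]]
stand 0.68 [553.8 -31.1] [549.3 342.8] 26.5 [[231.5, -0.4000000059604645], [384.6000061035156, -307.20001220703125], [876.0999755859375, -61.900001525878906], [723.0, 244.89999389648438]]
selenite 0.59 [ 530.1 -151.4] [20.9 71. ] 25.4 [[505.5, -123.80000305175781], [535.9000244140625, -187.89999389648438], [554.7999877929688, -179.0], [524.2999877929688, -114.80000305175781]]
plate 0.8 [528.6 -37.1] [61. 62.] 26.3 [[487.6000061035156, -22.799999237060547], [515.0999755859375, -78.4000015258789], [569.7000122070312, -51.400001525878906], [542.2000122070312, 4.199999809265137]]
```

```bash
python3 -m jog '[[[-4,20,0],0],[[0,30,0],0],[[0,30,0],0],[[0,30,0],0],[[0,20,0],0],[[0,12,0],0],[[0,8,0],0],[[0,4,0],0],[[0,3,0],0],[[0,0,0],0]]'; python3 - <<'E'
from h import *
s,p,T=shot("wrist","w2.png")
print(s["tcp_pos"],s["eef_rot"],s["contact_force"])
E
```

```text
time_s: 6.1
tcp_pos: [0.5331, -0.0876, 0.0348]
eef_rot: [-1.571, -0.0, 0.462]
contact_force: [0.4, -0.0, 0.2]
grip_width: 0.0003
[ 0.5331 -0.0876  0.0348] [-1.5712 -0.0002  0.4621] [ 0.4494 -0.0245  0.1571]
```

View pics/w2.png

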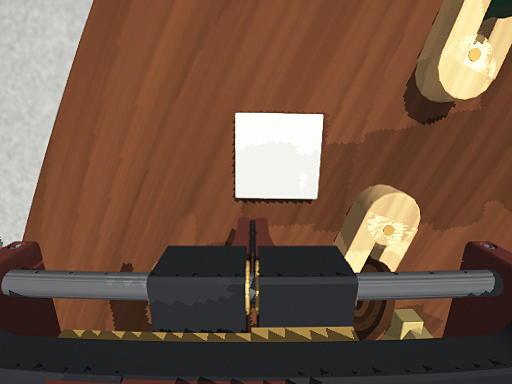

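```bash
python3 -m jog '[[[0,1.5,2],0],[[0,0,3],0],[[0,0,3],0.01],[[0,0,3],0.02],[[0,0,3],0.02],[[0,0,3],0.02],[[0,0,3],0.02],[[0,0,3],0.02],[[0,0,3],0.02],[[0,0,0],0]]'; python3 - <<'E'
from h import *
s,p,T=shot("wrist","w3.png")
print(s["tcp_pos"],s["eef_rot"],s["contact_force"])
rects("plate",p,T,.04)
s,p,T=shot("top","t3.png");rects("plate",p,T,.04)
E
```

```text
time_s: 7.4
tcp_pos: [0.5222, -0.0636, 0.0331]
eef_rot: [-1.571, 0.0, 0.332]
contact_force: [0.8, -0.5, 0.1]
grip_width: 0.0005
[ 0.5222 -0.0636  0.0331] [-1.5708  0.0002  0.332 ] [ 0.827  -0.5275  0.1031]
plate 0.57 [526.3 -36.6] [60.2 60.1] 25.6 [[486.20001220703125, -22.5], [512.0999755859375, -76.69999694824219], [566.4000244140625, -50.79999923706055], [540.5, 3.5]]
plate 0.5 [528.7 -13.7] [30.2 60.2] 82.3 [[496.79998779296875, -24.600000381469727], [556.5, -32.70000076293945], [560.5999755859375, -2.799999952316284], [500.8999938964844, 5.300000190734863]]
```

View pics/w3.png

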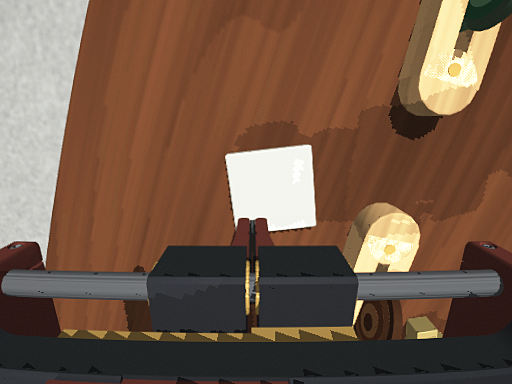

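```bash
python3 - <<'E'
from h import *
s,p,T=shot("wrist")
C=np.linalg.inv(p["tool_from_camera"])
pts=np.array([[0,0,0],[0,0,.01],[0,-.019,.01],[0.0,-.04,.01],[0,-.06,.01]])
for t in pts:
    print(t,cv2.projectPoints((C[:3,:3]@t+C[:3,3]).reshape(1,1,3),np.zeros(3),np.zeros(3),p["K"],p["D"])[0].ravel())
im=p["color"];g=(im.min(2)>200)&(np.arange(384)[:,None]<240)
print(g.sum())
E
python3 - <<'E'
import cv2
a=cv2.imread("pics/w3.png")[130:260,180:360];cv2.imwrite("pics/w3z.png",cv2.resize(a,None,fx=4,fy=4,interpolation=cv2.INTER_NEAREST))
a=cv2.imread("pics/t3.png")[140:250,240:380];cv2.imwrite("pics/t3z.png",cv2.resize(a,None,fx=5,fy=5,interpolation=cv2.INTER_NEAREST))
E
```

```text
[0. 0. 0.] [253.1525 218.9749]
[0.   0.   0.01] [253.1647 206.4307]
[ 0.    -0.019  0.01 ] [253.2858 214.9564]
[ 0.   -0.04  0.01] [253.4508 226.5883]
[ 0.   -0.06  0.01] [253.6503 240.6724]
10140
```

View pics/w3z.png

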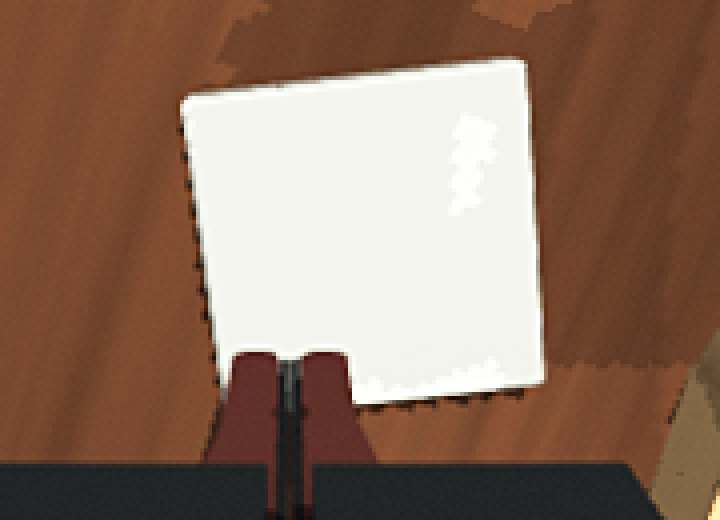

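View pics/t3z.png

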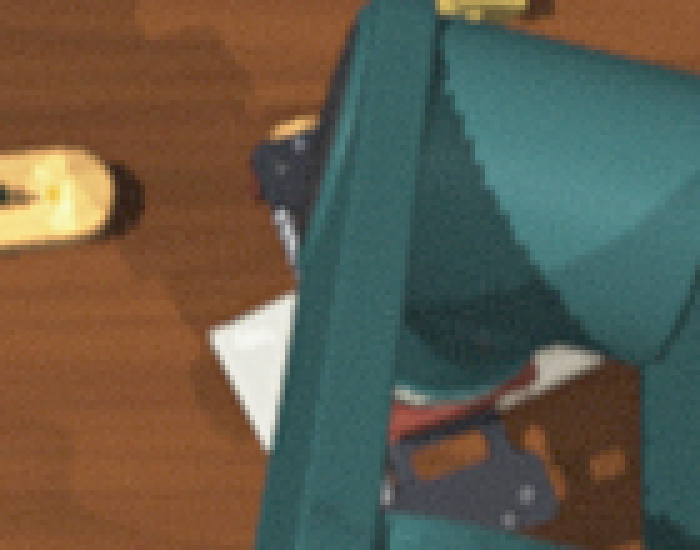

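```bash
cat >> h.py <<'E'
def plate_thr(im,p,T,z=.04,rowmax=225):
    hsv=cv2.cvtColor(im,cv2.COLOR_RGB2HSV)
    m=((hsv[...,1]<40)&(hsv[...,2]>190)).astype(np.uint8); 
    n,l,st,c=cv2.connectedComponentsWithStats(m)
    out=[]
    for i in range(1,n):
        if st[i,4]<3000: continue
        cn=max(cv2.findContours((l==i).astype(np.uint8),0,cv2.CHAIN_APPROX_NONE)[0],key=len).reshape(-1,2)
        r=cv2.minAreaRect(ray(p,cn,z,T).astype(np.float32)*1000)
        pr=cv2.minAreaRect(cn.astype(np.float32))
        out.append(r); print("thr",st[i],np.round(r[0],1),np.round(r[1],1),round(r[2],1),"px",np.round(cv2.boxPoints(pr)).tolist())
    return out
E
python3 - <<'E'
from h import *
s,p,T=shot("wrist","w3b.png"); 
plate_thr(p["color"],p,T)
for f,pos,yaw in (("w2",[.5331,-.0876,.0348],.4621),("w1",[.5366,-.0858,.1916],.458)):
    im=cv2.imread(f"pics/{f}.png")[:,:,::-1].copy()
    T2=wristT(dict(eef_rot=[-1.5708,0,yaw],tcp_pos=pos),p)
    plate_thr(im,p,T2)
E
```

```text
thr [    0     0    88   264 15745] [347.4 -55.3] [ 58.3 193.5] 0.1 px [[-0.0, 0.0], [87.0, 0.0], [87.0, 263.0], [0.0, 263.0]]
thr [ 225  144   91   87 6325] [526.9 -37. ] [59.4 60. ] 25.8 px [[224.0, 153.0], [310.0, 143.0], [320.0, 224.0], [234.0, 235.0]]
thr [    0     0    93   246 12719] [347.5 -98.5] [ 58.1 195.7] 0.2 px [[-0.0, 0.0], [92.0, 0.0], [92.0, 245.0], [0.0, 245.0]]
thr [ 235  113   88   86 7193] [527.  -37.4] [59.2 59.4] 25.6 px [[235.0, 113.0], [322.0, 113.0], [322.0, 198.0], [235.0, 198.0]]
thr [   35     0   148   271 19285] [ 301.4 -133.5] [143.8 396.4] 0.1 px [[-33.0, 234.0], [68.0, -42.0], [182.0, 0.0], [81.0, 275.0]]
thr [ 392  149   99  122 3859] [825.4 -18.6] [ 92.3 199. ] 0.1 px [[392.0, 270.0], [475.0, 147.0], [520.0, 177.0], [437.0, 300.0]]
```

```bash
python3 - <<'E'
from h import *
s,p,T=shot("side")
C=np.linalg.inv(T)
print(s["tcp_pos"])
def pj(x): return cv2.projectPoints((C[:3,:3]@x+C[:3,3]).reshape(1,1,3),np.zeros(3),np.zeros(3),p["K"],p["D"])[0].ravel()
print(pj(s["tcp_pos"]))
plate_thr(p["color"],p,T)
a=p["color"][190:310,210:370,::-1];cv2.imwrite("pics/s3z.png",cv2.resize(a,None,fx=5,fy=5,interpolation=cv2.INTER_NEAREST))
E
```

```text
[ 0.5224 -0.064   0.0331]
[282.4216 264.8005]
```

View pics/s3z.png

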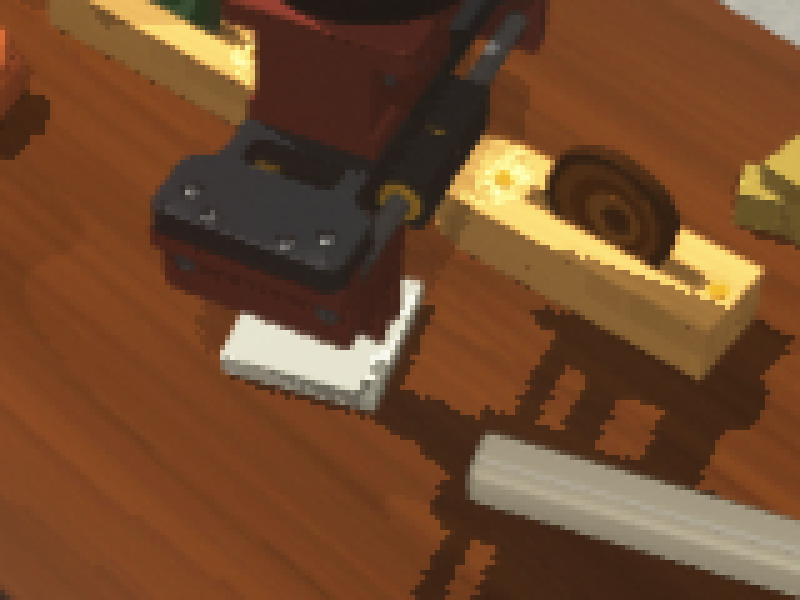

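```bash
python3 -m jog '[[[0,-10,0],0],[[0,-5,0],0],[[0,0,0],-0.13],[[0,0,-10],0],[[0,0,-13],0],[[0,5,0],0],[[0,10,0],0],[[0,0,0],0],[[0,0,0],0]]'; python3 -m jog '[[[0,1,0],0],[[0,1,0],0],[[0,0,0],0]]';  python3 - <<'E'
from h import *
s,p,T=shot("side","s4.png")
print(s["tcp_pos"],s["eef_rot"],s["contact_force"])
a=p["color"][190:310,210:370,::-1];cv2.imwrite("pics/s4z.png",cv2.resize(a,None,fx=5,fy=5,interpolation=cv2.INTER_NEAREST))
C=np.linalg.inv(T)
def pj(x): return cv2.projectPoints((C[:3,:3]@x+C[:3,3]).reshape(1,1,3),np.zeros(3),np.zeros(3),p["K"],p["D"])[0].ravel()
print((pj(s["tcp_pos"])-[210,190])*5)
E
```

```text
time_s: 8.88
tcp_pos: [0.5322, -0.0841, 0.0327]
eef_rot: [-1.57, 0.001, 0.462]
contact_force: [0.2, -1.1, 0.0]
grip_width: 0.0004
time_s: 9.25
tcp_pos: [0.5326, -0.0844, 0.0311]
eef_rot: [-1.571, -0.0, 0.462]
contact_force: [0.4, 0.4, -0.5]
grip_width: 0.001
[ 0.5326 -0.0844  0.0311] [-1.5709 -0.      0.4621] [ 0.3683  0.3626 -0.5159]
[421.8388 392.8439]
```

View pics/s4z.png

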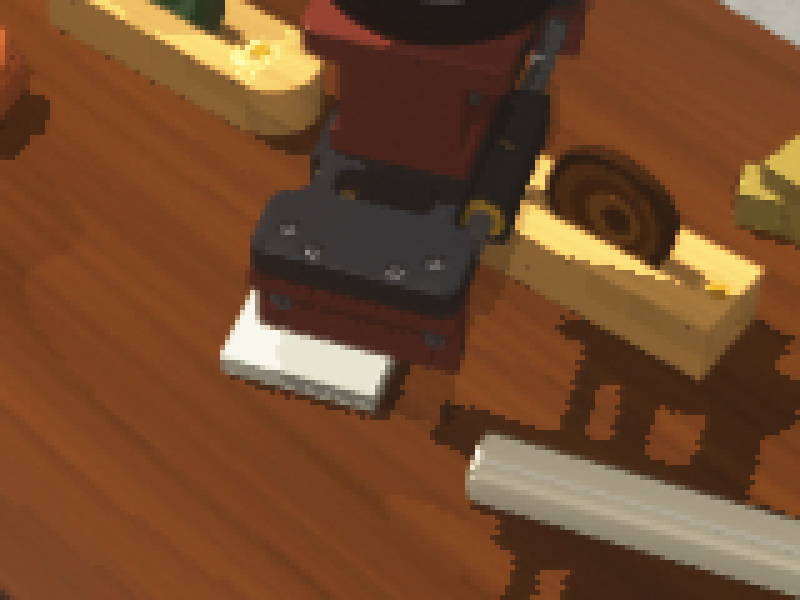

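```bash
python3 -m jog '[[[0,1,0],0],[[0,1,0],0],[[0,0,0],0]]'; python3 - <<'E'
from h import *
for i in range(3):
    s,p,T=shot("wrist","w5.png"); print(s["tcp_pos"],s["contact_force"],s["grip_width"])
a=p["color"][170:300,180:360,::-1];cv2.imwrite("pics/w5z.png",cv2.resize(a,None,fx=4,fy=4,interpolation=cv2.INTER_NEAREST))
E
```

```text
time_s: 9.68
tcp_pos: [0.5325, -0.0844, 0.029]
eef_rot: [-1.571, 0.0, 0.462]
contact_force: [-0.5, -0.3, 0.0]
grip_width: 0.001
[ 0.5325 -0.0844  0.029 ] [-0.5125 -0.3038  0.018 ] 0.0009909548837051356
[ 0.5326 -0.0844  0.029 ] [-0.1652  0.7706  0.6893] 0.00046609262924178637
[ 0.5326 -0.0844  0.029 ] [-0.4264  0.705  -0.6736] 0.0006796782999881691
```

View pics/w5z.png

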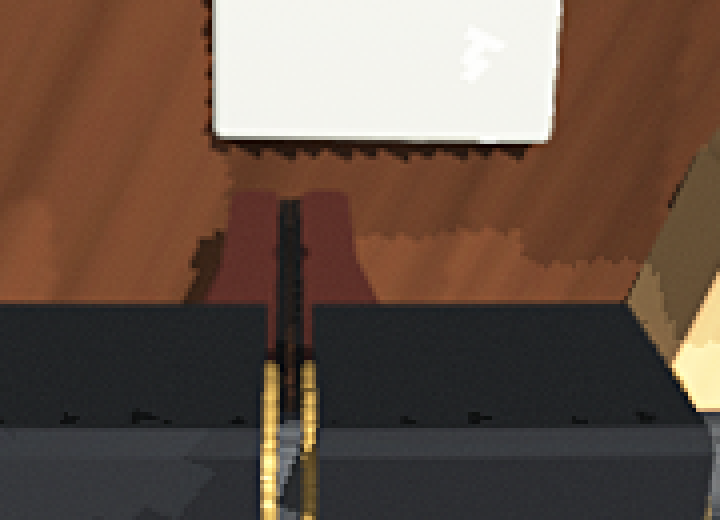

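```bash
python3 -m jog '[[[0,1,0],0],[[0,1,0],0],[[0,0,0],0]]'; python3 -m jog '[[[0,1,0],0],[[0,1,0],0],[[0,0,0],0]]'; python3 -m jog '[[[0,0,0],0]]'
```

```text
time_s: 10.2
tcp_pos: [0.5325, -0.0844, 0.027]
eef_rot: [-1.571, 0.0, 0.462]
contact_force: [0.6, -0.1, 0.5]
grip_width: 0.0004
time_s: 10.58
tcp_pos: [0.5325, -0.0844, 0.025]
eef_rot: [-1.571, 0.0, 0.462]
contact_force: [-0.1, 1.5, -0.0]
grip_width: 0.0003
time_s: 10.7
tcp_pos: [0.5326, -0.0844, 0.0251]
eef_rot: [-1.571, 0.0, 0.462]
contact_force: [0.9, -0.0, -0.3]
grip_width: 0.0006
```

```bash
for i in 1; do python3 -m jog '[[[0,1,0],0],[[0,0,0],0]]'; python3 -m jog '[[[0,1,0],0],[[0,0,0],0]]'; done; python3 - <<'E'
from h import *
s,p,T=shot("side","s6.png")
print(s["tcp_pos"],s["contact_force"])
a=p["color"][220:290,250:350,::-1];cv2.imwrite("pics/s6z.png",cv2.resize(a,None,fx=8,fy=8,interpolation=cv2.INTER_NEAREST))
E
```

```text
time_s: 10.95
tcp_pos: [0.5325, -0.0844, 0.024]
eef_rot: [-1.571, 0.0, 0.462]
contact_force: [-0.1, -0.5, -0.7]
grip_width: 0.0006
time_s: 11.2
tcp_pos: [0.5325, -0.0844, 0.023]
eef_rot: [-1.571, 0.0, 0.462]
contact_force: [0.8, -0.2, -1.0]
grip_width: 0.0006
[ 0.5325 -0.0844  0.023 ] [ 0.8211 -0.191  -0.9762]
```

View pics/s6z.png

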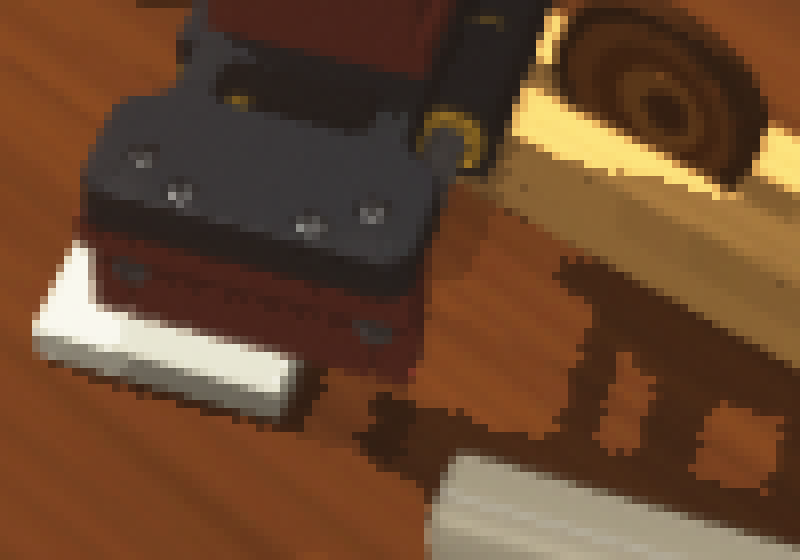

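```bash
python3 -m jog '[[[0,1,0],0],[[0,0,0],0]]' | sed -n '1,4p';python3 -m jog '[[[0,1,0],0],[[0,0,0],0]]'| sed -n '1,4p'
```

```text
time_s: 11.5
tcp_pos: [0.5325, -0.0844, 0.022]
eef_rot: [-1.571, 0.0, 0.462]
contact_force: [0.2, -1.3, -0.1]
time_s: 11.75
tcp_pos: [0.5325, -0.0844, 0.021]
eef_rot: [-1.571, 0.0, 0.462]
contact_force: [0.3, -0.1, 0.5]
```

```bash
python3 -m jog '[[[0,1,0],0],[[0,0,0],0]]' | sed -n '1,4p';python3 -m jog '[[[0,1,0],0],[[0,0,0],0]]'| sed -n '1,4p'; python3 - <<'E'
from h import *
s,p,T=shot("wrist","w7.png"); print(s["contact_force"],s["joint_torque"])
plate_thr(p["color"],p,T)
a=p["color"][170:300,180:360,::-1];cv2.imwrite("pics/w7z.png",cv2.resize(a,None,fx=4,fy=4,interpolation=cv2.INTER_NEAREST))
E
```

```text
time_s: 12.0
tcp_pos: [0.5325, -0.0844, 0.02]
eef_rot: [-1.571, 0.0, 0.462]
contact_force: [0.8, -0.8, 0.6]
time_s: 12.25
tcp_pos: [0.5325, -0.0844, 0.019]
eef_rot: [-1.571, 0.0, 0.462]
contact_force: [0.7, -0.5, 0.0]
[ 0.668  -0.5034  0.0308] [ -0.0032 -50.2552 -17.4847   0.0315   0.0471   0.0001]
thr [   0    0   77  248 9276] [355.2 -92.2] [ 44.7 178.2] 0.3 px [[-64.0, 229.0], [6.0, -20.0], [76.0, 0.0], [6.0, 249.0]]
thr [ 232  117   96   93 8398] [527.  -37.1] [59.3 59.1] 25.5 px [[231.0, 208.0], [232.0, 117.0], [327.0, 118.0], [326.0, 209.0]]
```

View pics/w7z.png

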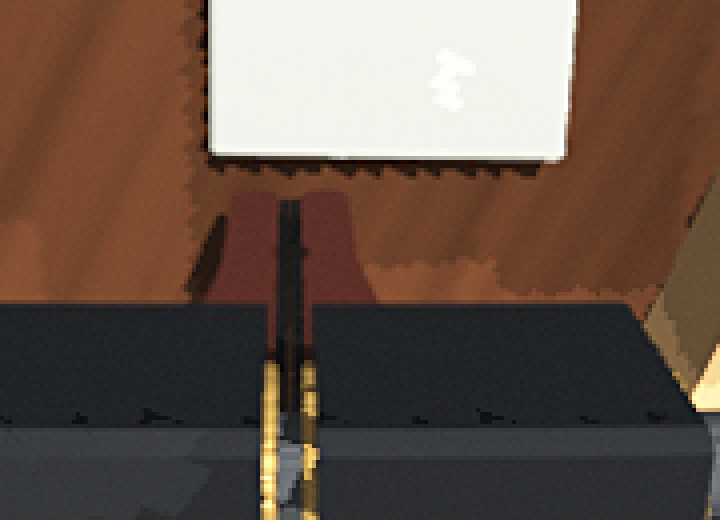

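```bash
python3 -m jog '[[[0,2,0],0],[[0,0,0],0]]' | sed -n '2,4p';python3 -m jog '[[[0,1,0],0],[[0,0,0],0]]'| sed -n '2,4p'; python3 - <<'E'
from h import *
s,p,T=shot("wrist","w8.png"); print(s["contact_force"])
C=np.linalg.inv(p["tool_from_camera"])
for t in [[0,0,-.01],[.01,0,0.0],[.01,-.01,.0],[.01,-.01,.01],[.01,-.02,.01],[.01,-.03,.01]]:
    t=np.array(t);print(t,cv2.projectPoints((C[:3,:3]@t+C[:3,3]).reshape(1,1,3),np.zeros(3),np.zeros(3),p["K"],p["D"])[0].ravel())
E
```

```text
tcp_pos: [0.5324, -0.0844, 0.0169]
eef_rot: [-1.571, 0.0, 0.462]
contact_force: [-0.5, -1.2, 0.6]
tcp_pos: [0.5325, -0.0844, 0.016]
eef_rot: [-1.571, 0.0, 0.462]
contact_force: [0.5, 0.7, -1.3]
[ 0.5415  0.6914 -1.2899]
[ 0.    0.   -0.01] [252.8769 231.3116]
[0.01 0.   0.  ] [266.0457 219.0919]
[ 0.01 -0.01  0.  ] [266.7414 223.9393]
[ 0.01 -0.01  0.01] [266.9426 210.8437]
[ 0.01 -0.02  0.01] [267.7329 215.5847]
[ 0.01 -0.03  0.01] [268.6103 220.8503]
```

```bash
python3 -m jog '[[[0,2,0],0],[[0,1,0],0],[[0,0,0],0]]' | sed -n '2,4p';python3 -m jog '[[[0,1,0],0],[[0,0,0],0]]'| sed -n '2,4p';python3 -m jog '[[[0,1,0],0],[[0,0,0],0]]'| sed -n '2,4p'
```

```text
tcp_pos: [0.5325, -0.0844, 0.0129]
eef_rot: [-1.571, 0.0, 0.462]
contact_force: [-0.8, 0.4, 0.5]
tcp_pos: [0.5326, -0.0844, 0.012]
eef_rot: [-1.571, 0.0, 0.462]
contact_force: [-1.6, 0.4, 0.2]
tcp_pos: [0.5325, -0.0844, 0.011]
eef_rot: [-1.571, 0.0, 0.462]
contact_force: [-0.1, 0.4, -0.2]
```

```bash
python3 - <<'E'
from h import *
s,p,T=shot("wrist","w9.png"); print(s["contact_force"])
plate_thr(p["color"],p,T)
a=p["color"][100:300,140:400,::-1];cv2.imwrite("pics/w9z.png",cv2.resize(a,None,fx=3,fy=3,interpolation=cv2.INTER_NEAREST))
s,p,T=shot("side","s9.png")
a=p["color"][220:290,250:350,::-1];cv2.imwrite("pics/s9z.png",cv2.resize(a,None,fx=8,fy=8,interpolation=cv2.INTER_NEAREST))
E
```

```text
[-0.0503  0.4433 -0.2151]
thr [   0    0   67  246 7263] [359.1 -89.2] [ 37.  166.1] 0.1 px [[-61.0, 229.0], [5.0, -16.0], [66.0, 0.0], [0.0, 245.0]]
thr [ 231  117  101   97 9187] [527.2 -37.2] [59.5 59.4] 25.8 px [[230.0, 212.0], [231.0, 117.0], [331.0, 118.0], [330.0, 214.0]]
```

View pics/w9z.png

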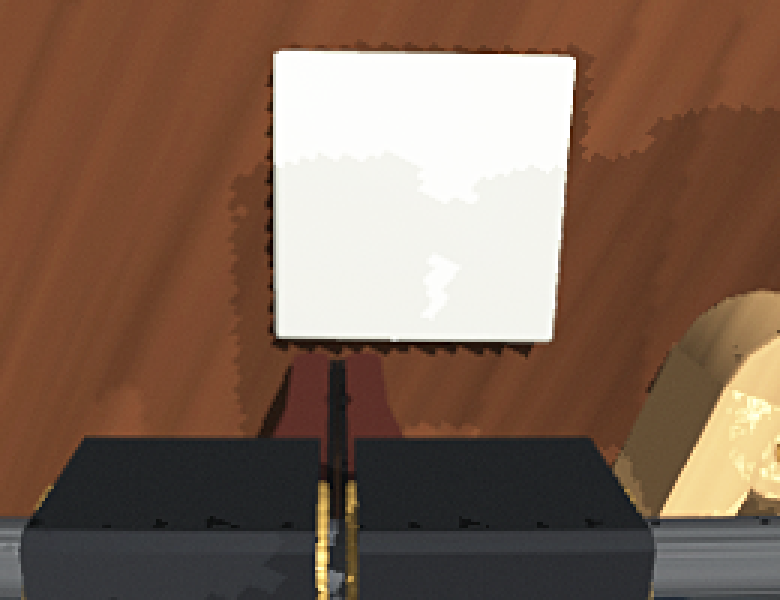

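View pics/s9z.png

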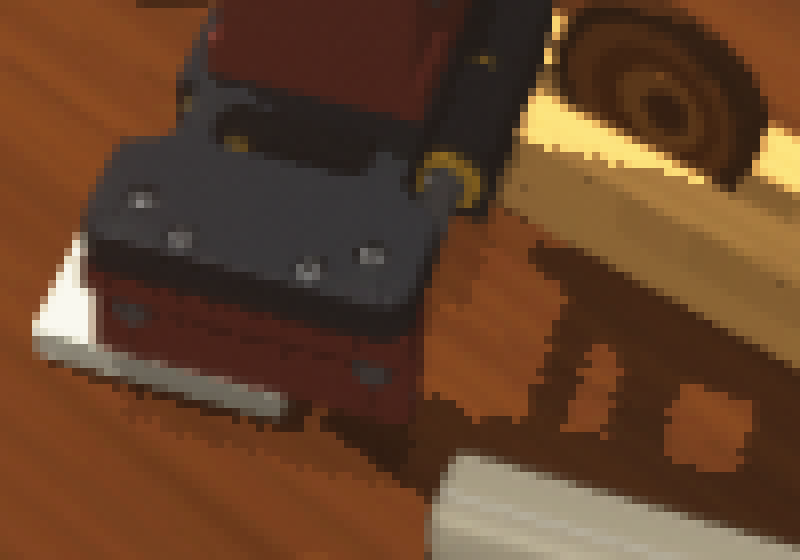

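```bash
python3 -m jog '[[[0,0,3],0],[[0,0,3],0],[[0,0,3],0],[[0,0,0],0]]' | sed -n '2,4p'
python3 - <<'E'
from h import *
s,p,T=shot("wrist","w10.png"); print(s["contact_force"])
plate_thr(p["color"],p,T)
a=p["color"][100:300,140:400,::-1];cv2.imwrite("pics/w10z.png",cv2.resize(a,None,fx=3,fy=3,interpolation=cv2.INTER_NEAREST))
E
```

```text
tcp_pos: [0.5283, -0.0761, 0.0111]
eef_rot: [-1.571, 0.0, 0.462]
contact_force: [0.6, 0.8, -0.3]
[ 0.6271  0.7855 -0.2883]
thr [   0    0   74  248 8970] [356.5 -80.9] [ 41.6 169.3] 0.1 px [[-0.0, 0.0], [73.0, 0.0], [73.0, 247.0], [0.0, 247.0]]
thr [ 232  133   99   94 8586] [527.  -36.9] [58.9 59.4] 25.5 px [[232.0, 133.0], [330.0, 133.0], [330.0, 226.0], [232.0, 226.0]]
```

View pics/w10z.png

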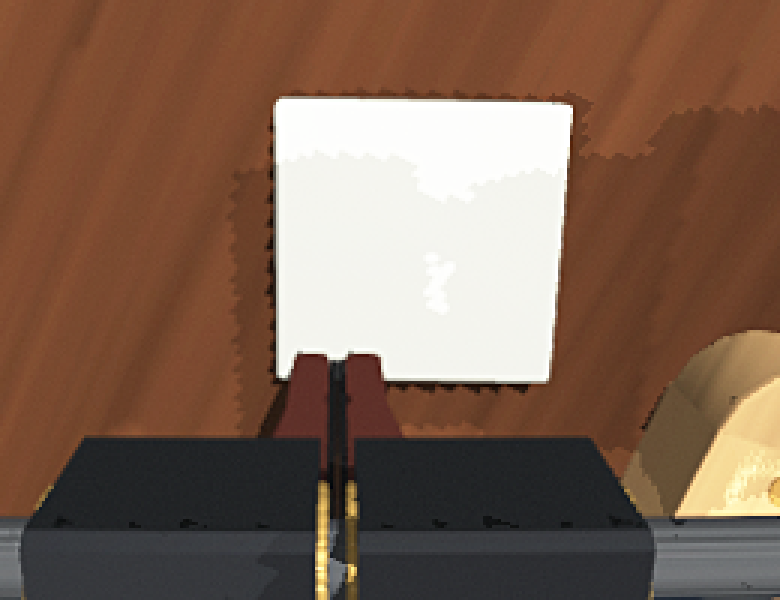

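```bash
python3 -m jog '[[[0,0,-5],0],[[0,0,-6],0],[[0,2,0],0],[[0,0,0],0]]' | sed -n '1,4p'; python3 -m jog '[[[0,1,0],0],[[0,1,0],0],[[0,0,0],0]]' | sed -n '2,4p';python3 -m jog '[[[0,1,0],0],[[0,0,0],0]]' | sed -n '2,4p'; python3 -m jog '[[[0,1,0],0],[[0,0,0],0]]' | sed -n '2,4p'
```

```text
time_s: 14.88
tcp_pos: [0.5333, -0.0863, 0.0088]
eef_rot: [-1.57, 0.0, 0.462]
contact_force: [0.4, -0.6, 0.2]
tcp_pos: [0.5333, -0.0861, 0.007]
eef_rot: [-1.571, 0.0, 0.462]
contact_force: [-0.5, 0.0, -0.7]
tcp_pos: [0.5335, -0.0862, 0.006]
eef_rot: [-1.571, 0.0, 0.462]
contact_force: [0.9, 0.6, 0.5]
tcp_pos: [0.5335, -0.0862, 0.005]
eef_rot: [-1.571, 0.0, 0.462]
contact_force: [-0.6, 0.7, 0.2]
```

```bash
python3 - <<'E'
from h import *
def draw(cam,crop,k,fn):
    s,p,T=shot(cam); print(s["tcp_pos"],s["contact_force"])
    W=np.eye(4);W[:3,:3]=Ro.from_euler("xyz",s["eef_rot"]).as_matrix();W[:3,3]=s["tcp_pos"]
    C=np.linalg.inv(T)@W
    pj=lambda t:cv2.projectPoints((C[:3,:3]@np.array(t,float)+C[:3,3]).reshape(1,1,3),np.zeros(3),np.zeros(3),p["K"],p["D"])[0].ravel()
    y0,y1,x0,x1=crop
    a=cv2.resize(p["color"][y0:y1,x0:x1,::-1],None,fx=k,fy=k,interpolation=cv2.INTER_NEAREST)
    for y,col in ((0,(0,255,255)),(-.02,(0,255,0)),(-.04,(255,255,0)),(-.06,(255,0,255))):
        q=np.array([pj([x,y,z]) for x,z in ((-.0135,-.01),(.0135,-.01),(.0135,.01),(-.0135,.01))])
        cv2.polylines(a,[((q-[x0,y0]+.5)*k).astype(np.int32)],True,col,1)
    cv2.imwrite("pics/"+fn,a)
draw("side",(200,300,230,360),6,"d1.png")
draw("wrist",(100,300,140,400),3,"d2.png")
E
```

```text
[ 0.5335 -0.0862  0.005 ] [-0.5848  0.6854  0.2096]
[ 0.5334 -0.0862  0.005 ] [ 0.5349  0.709  -0.8714]
```

View pics/d1.png

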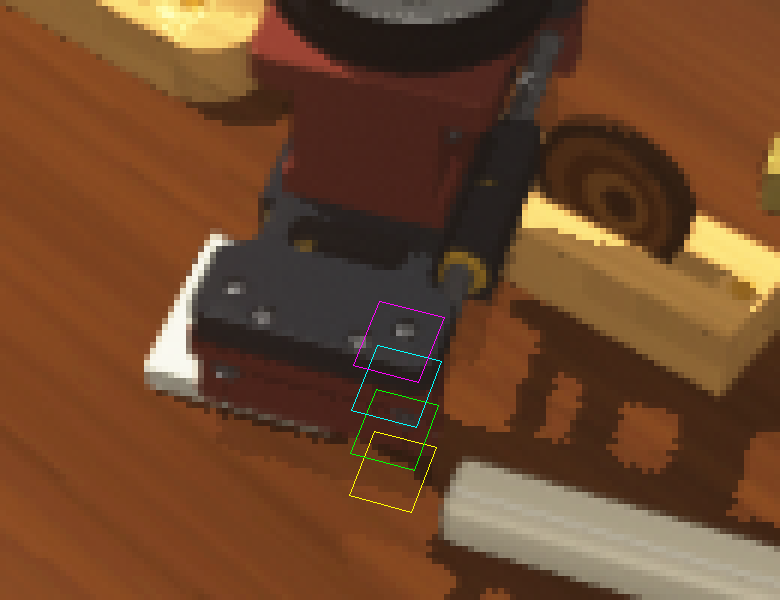

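View pics/d2.png

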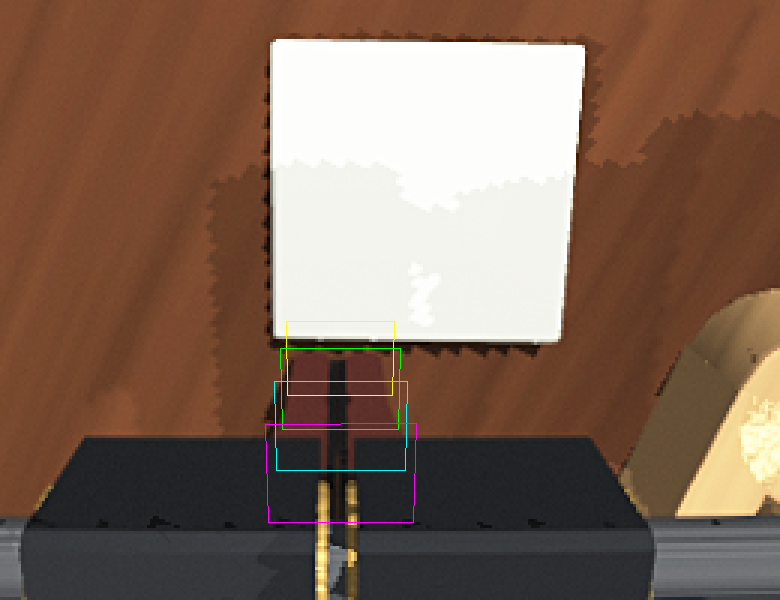

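```bash
python3 -m jog '[[[0,0,3],0],[[0,0,3],0],[[0,0,3],0],[[0,0,3],0],[[0,0,0],0]]' | sed -n '2,4p'
python3 - <<'E'
from h import *
s,p,T=shot("wrist","w11.png"); print(s["contact_force"])
plate_thr(p["color"],p,T)
a=p["color"][100:300,140:400,::-1];cv2.imwrite("pics/w11z.png",cv2.resize(a,None,fx=3,fy=3,interpolation=cv2.INTER_NEAREST))
E
```

```text
tcp_pos: [0.5279, -0.0751, 0.0051]
eef_rot: [-1.571, 0.0, 0.462]
contact_force: [0.1, -0.5, -0.2]
[ 0.1028 -0.4947 -0.2204]
thr [   0    0   67  247 7278] [360.6 -77.8] [ 33.9 160.8] 0.1 px [[-58.0, 230.0], [9.0, -16.0], [67.0, 0.0], [-0.0, 246.0]]
thr [ 232  118  108  104 9733] [524.7 -28.9] [59.5 59.1] 22.4 px [[229.0, 215.0], [236.0, 117.0], [339.0, 124.0], [332.0, 223.0]]
```

View pics/w11z.png

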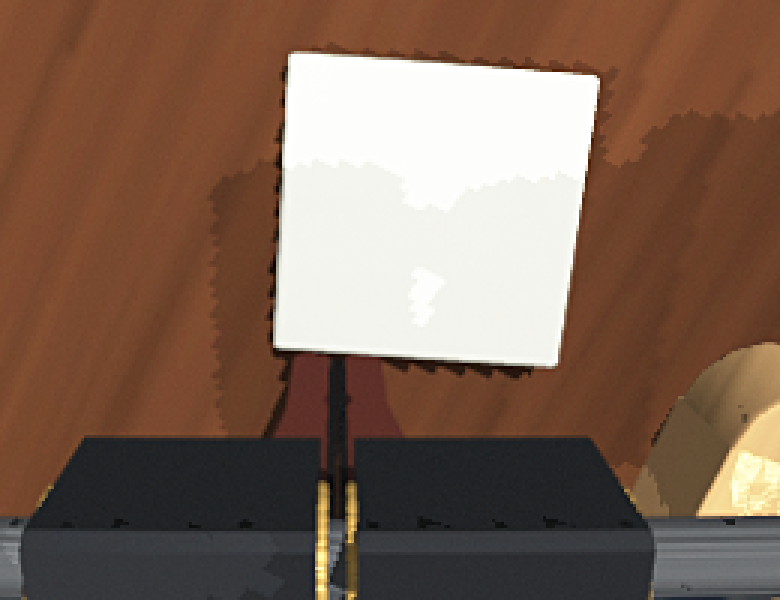

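```bash
python3 - <<'E'
from h import *
def draw(cam,crop,k,fn):
    s,p,T=shot(cam); print(s["tcp_pos"],s["contact_force"])
    W=np.eye(4);W[:3,:3]=Ro.from_euler("xyz",s["eef_rot"]).as_matrix();W[:3,3]=s["tcp_pos"]
    C=np.linalg.inv(T)@W
    pj=lambda t:cv2.projectPoints((C[:3,:3]@np.array(t,float)+C[:3,3]).reshape(1,1,3),np.zeros(3),np.zeros(3),p["K"],p["D"])[0].ravel()
    y0,y1,x0,x1=crop
    a=cv2.resize(p["color"][y0:y1,x0:x1,::-1],None,fx=k,fy=k,interpolation=cv2.INTER_LINEAR)
    for y,hx,hz,col in ((-.08,.089,.0375,(0,255,255)),(-.1,.089,.0375,(0,255,0)),(-.028,.0135,.01,(255,0,255)),(-.06,.0135,.01,(255,0,255))):
        q=np.array([pj([x,y,z]) for x,z in ((-hx,-hz),(hx,-hz),(hx,hz),(-hx,hz))])
        cv2.polylines(a,[((q-[x0,y0]+.5)*k).astype(np.int32)],True,col,1)
    cv2.imwrite("pics/"+fn,a)
draw("side",(120,300,180,420),3,"d3.png")
draw("wrist",(0,384,0,512),1.5,"d4.png")
E
```

```text
[ 0.528  -0.0753  0.0051] [-0.6181  0.8588 -0.1925]
[ 0.5281 -0.0754  0.0051] [-0.1903  0.5294  0.6649]
```

View pics/d3.png

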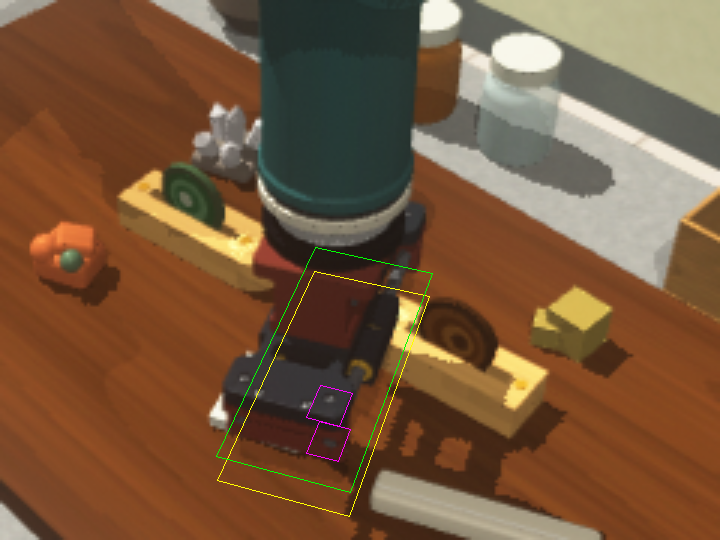

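View pics/d4.png

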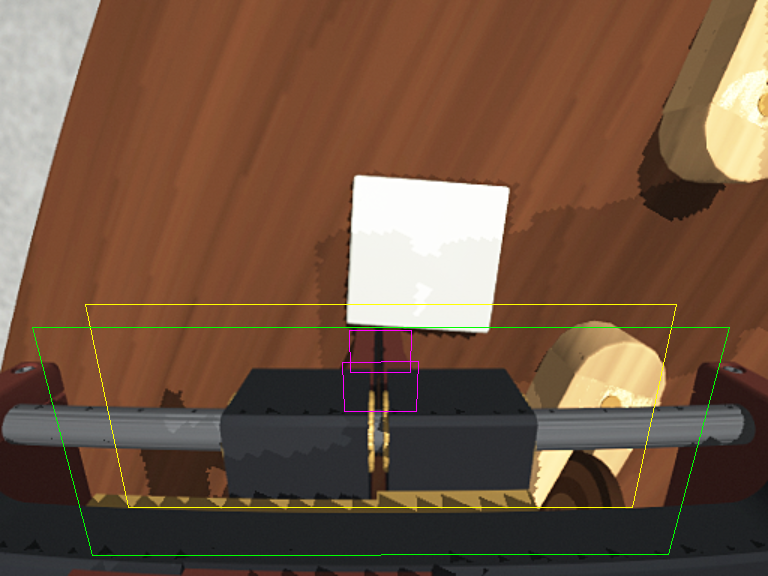

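```bash
python3 -m jog '[[[0,0,3],0.04],[[0,0,3.5],0.04],[[0,0,3.5],0.03],[[0,0,3.5],0.03],[[0,0,3.5],0.03],[[0,0,3.5],0.03],[[0,0,3.5],0.03],[[0,0,0],0]]' 
cat >> h.py <<'E'
G=np.array([611.4,13.0]);TH=.1176
def rep(fn=None):
    s,p,T=shot("wrist",fn)
    out=plate_thr(p["color"],p,T)
    c,sn=np.cos(TH),np.sin(TH);R=np.array([[c,sn],[-sn,c]])
    for r in out:
        if not(45<min(r[1]) and max(r[1])<75): continue
        print("plate in stand",R@(np.array(r[0])-G),"ang",r[2]-np.degrees(TH))
    print("tcp in stand",R@(s["tcp_pos"][:2]*1000-G),"yaw rel",s["eef_rot"][2]-TH,"z",s["tcp_pos"][2],"F",s["contact_force"],s["time_s"])
    return s,p,T
E
python3 -c "
from h import *
rep('w12.png')"
```

```text
time_s: 17.62
tcp_pos: [0.5196, -0.0526, 0.005]
eef_rot: [-1.571, 0.0, 0.232]
contact_force: [1.4, -0.3, -0.3]
grip_width: 0.0003
thr [   0    0   44  248 8561] [365.9 -22.6] [ 26.  154.9] 0.8 px [[0.0, 247.0], [0.0, 0.0], [43.0, 0.0], [43.0, 247.0]]
thr [ 229  120  104   99 9733] [524.3  -6.9] [59.2 59.2] 12.7 px [[229.0, 120.0], [332.0, 120.0], [332.0, 218.0], [229.0, 218.0]]
plate in stand [-88.7883  -9.5835] ang 5.9281635613171835
tcp in stand [-98.8262 -54.4278] yaw rel 0.1143384297622954 z 0.005025522611069103 F [ 1.4077 -0.2523 -0.3167] 17.625
```

View pics/w12.png

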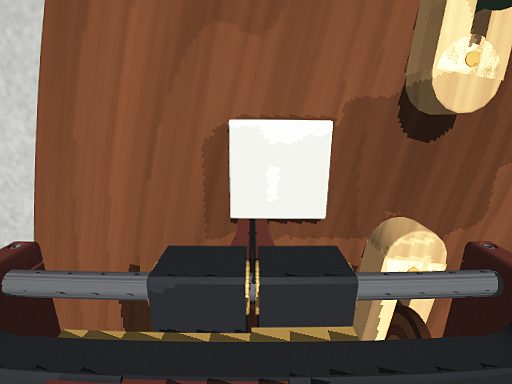

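```bash
python3 -m jog '[[[-4,0,-2],0],[[-4,0,2],0],[[0,0,3],0.03],[[0,0,3.5],0.03],[[0,0,3],0.03],[[0,0,0],0],[[0,0,-6],0],[[0,0,-10],0],[[0,-20,0],0],[[0,-30,0],0],[[0,-30,0],0],[[0,0,0],0]]' 
python3 - <<'E'
from h import *
s,p,T=rep('w13.png')
rects("stand",p,T,.056)
E
```

```text
time_s: 19.18
tcp_pos: [0.5146, -0.0626, 0.0871]
eef_rot: [-1.573, -0.004, 0.142]
contact_force: [-0.3, -0.1, -0.9]
grip_width: 0.0007
thr [    0     0   107   271 25329] [323.  -39.3] [252.8 103.9] 89.9 px [[-0.0, 0.0], [106.0, 0.0], [106.0, 270.0], [0.0, 270.0]]
thr [ 244   98   70   70 4709] [527.3   0.9] [59.  59.2] 7.7 px [[244.0, 98.0], [313.0, 98.0], [313.0, 167.0], [244.0, 167.0]]
plate in stand [-84.9088  -2.1609] ang 0.9569096893994589
tcp in stand [-105.0439  -63.7422] yaw rel 0.023936553819184622 z 0.08709407996872444 F [-0.3118 -0.1185 -0.8847] 19.175
stand 0.87 [614.5 -65.1] [48.8 98.6] 6.5 [[584.7000122070312, -18.799999237060547], [595.9000244140625, -116.80000305175781], [644.2999877929688, -111.30000305175781], [633.2000122070312, -13.300000190734863]]
stand 0.87 [597.7  78.4] [50.1 67.4] 8.6 [[567.9000244140625, 108.0], [578.0, 41.400001525878906], [627.5, 48.79999923706055], [617.5, 115.5]]
```

View pics/w13.png

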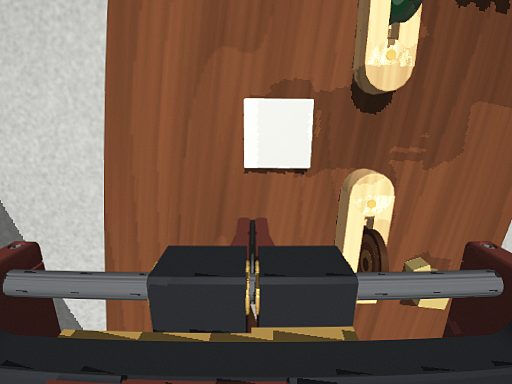

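```bash
sed -i 's/^G=.*;TH/G=np.array([611.5,14.0]);TH/' h.py; python3 -m jog '[[[8,0,0],0.012],[[8,20,0],0.012],[[0,30,0],0],[[0,20,0],0],[[0,10,0],0],[[0,1,0],0],[[0,0,6],0],[[0,0,4],0],[[0,0,3],0],[[0,0,3],0],[[0,0,2],0],[[0,0,1.5],0],[[0,0,0],0]]' 
python3 - <<'E'
from h import *
s,p,T=rep('w14.png')
E
```

```text
time_s: 20.9
tcp_pos: [0.526, -0.0398, 0.0041]
eef_rot: [-1.571, 0.0, 0.118]
contact_force: [-0.1, 0.2, -1.2]
grip_width: 0.0005
thr [   0    0   30  248 4479] [374.9   6.4] [151.3  21.1] 84.3 px [[0.0, 247.0], [0.0, 0.0], [29.0, 0.0], [29.0, 247.0]]
thr [ 214  120  105   99 9901] [527.4   3.8] [59.4 58.7] 6.7 px [[214.0, 120.0], [318.0, 120.0], [318.0, 218.0], [214.0, 218.0]]
plate in stand [-84.7385  -0.2179] ang -0.01303097298457434
tcp in stand [-91.2455 -43.3796] yaw rel 0.0004248810236168604 z 0.0040668575335232535 F [-0.0796  0.2173 -1.2304] 20.9
```

```bash
python3 -m jog '[[[0,0,-8],0],[[0,0,-10],0],[[0,-30,0],0],[[0,-30,0],0],[[-16,0,20],0],[[-16,0,20.5],0],[[-16,0,21],0],[[0,0,0],0.1745],[[0,0,0],0.1745],[[0,0,0],0.1745],[[0,0,0],0.1745],[[0,0,0],0.1745],[[0,0,0],0.1745],[[0,0,0],0.1745],[[0,0,0],0.1745],[[0,0,0],0.1745],[[0,0,0],0],[[0,0,0],0]]' -0.64 10
python3 - <<'E'
from h import *
s,p,T=rep('w15.png')
rects("stand",p,T,.056)
s,p,T=shot("top","t15.png")
E
```

```text
time_s: 23.2
tcp_pos: [0.4732, -0.0027, 0.0641]
eef_rot: [-1.571, -0.0, -1.45]
contact_force: [-0.3, 1.1, 0.3]
grip_width: 0.0158
thr [ 216  101   77   77 5510] [527.4   3.6] [59.5 59.5] 6.7 px [[216.0, 101.0], [292.0, 101.0], [292.0, 177.0], [216.0, 177.0]]
plate in stand [-84.6991  -0.424 ] ang 0.004096540900923706
tcp in stand [-139.2588   -0.3432] yaw rel -1.567193295365505 z 0.06406879912649832 F [-0.3335  1.0804  0.2876] 23.2
stand 0.97 [614.4 -82.6] [ 41.1 134.5] 9.5 [[583.0, -19.700000762939453], [605.2999877929688, -152.39999389648438], [645.7999877929688, -145.60000610351562], [623.5, -12.899999618530273]]
stand 0.97 [591.4 109.6] [ 40.4 133.7] 4.3 [[566.2000122070312, 174.6999969482422], [576.2999877929688, 41.400001525878906], [616.5999755859375, 44.5], [606.5, 177.8000030517578]]
stand 0.55 [528.6   3.4] [56.6 55.4] 7.0 [[497.1000061035156, 27.5], [503.79998779296875, -27.5], [560.0, -20.600000381469727], [553.2999877929688, 34.29999923706055]]
```

View pics/w15.png

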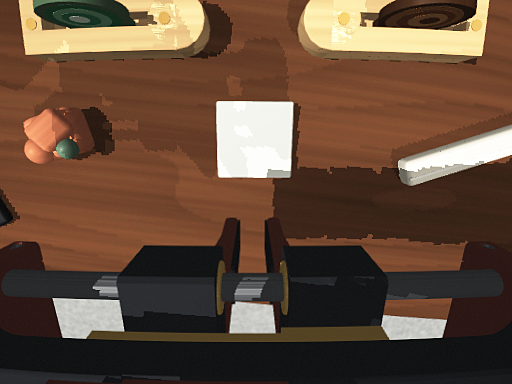

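```bash
python3 -m jog '[[[0,20,0],0],[[0,25,0],0],[[0,14,0],0],[[0,1,0],0],[[0,0,0],0],[[0,0,5],0],[[0,0,4],0],[[0,0,4],0],[[0,0,5],0],[[0,0,5],0],[[0,0,5],0],[[0,0,5],0],[[0,0,5],0],[[0,0,4],0],[[0,0,0],0]]'
python3 - <<'E'
from h import *
s,p,T=rep('w16.png')
E
```

```text
time_s: 25.22
tcp_pos: [0.5155, 0.0026, 0.0041]
eef_rot: [-1.57, -0.0, -1.452]
contact_force: [0.1, -0.1, 0.4]
grip_width: 0.0159
thr [ 203  120  105   72 6874] [564.5   8.1] [41.5 59.3] 6.8 px [[203.0, 120.0], [307.0, 120.0], [307.0, 191.0], [203.0, 191.0]]
tcp in stand [-96.6632  -0.0307] yaw rel -1.5700478651692598 z 0.004117801459965487 F [ 0.1161 -0.0558  0.4066] 25.225
```

View pics/w16.png

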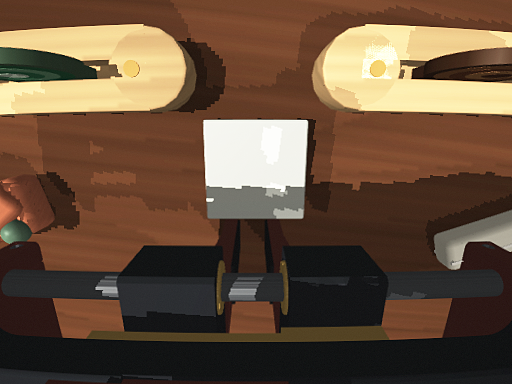

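```bash
python3 -m jog '[[[0,0,3],0],[[0,0,5],0],[[0,0,5],0],[[0,0,5],0],[[0,0,5],0],[[0,0,5],0],[[0,0,4],0],[[0,0,4],0],[[0,0,4],0],[[0,0,0],0]]'
python3 - <<'E'
from h import *
s,p,T=rep('w17.png')
E
```

```text
time_s: 26.52
tcp_pos: [0.5552, 0.0074, 0.0041]
eef_rot: [-1.57, -0.0, -1.452]
contact_force: [-0.4, 0.1, 0.0]
grip_width: 0.0157
thr [ 204  120  104   74 6607] [603.7  12.6] [42.7 59.1] 6.5 px [[204.0, 120.0], [307.0, 120.0], [307.0, 193.0], [204.0, 193.0]]
tcp in stand [-56.6974   0.0167] yaw rel -1.5700464090002573 z 0.004090285324267806 F [-0.3547  0.121   0.0346] 26.525
```

View pics/w17.png

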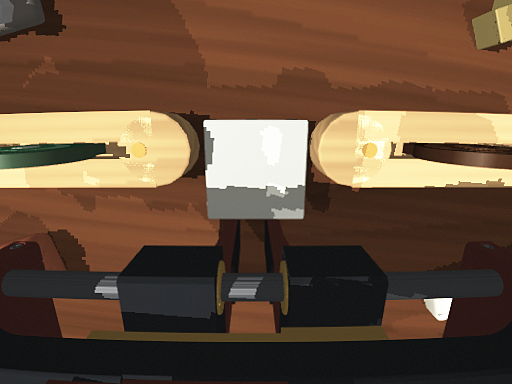

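```bash
python3 -m jog '[[[0,0,3],0],[[0,0,4],0],[[0,0,4],0],[[0,0,4],0],[[0,0,4],0],[[0,0,4],0],[[0,0,4],0],[[0,0,4],0],[[0,0,4],0],[[0,0,0],0]]'
python3 - <<'E'
from h import *
s,p,T=rep('w18.png')
s,p,T=shot("side","s18.png")
E
```

```text
time_s: 27.82
tcp_pos: [0.59, 0.0115, 0.0041]
eef_rot: [-1.57, -0.0, -1.453]
contact_force: [-1.1, 0.2, 0.1]
grip_width: 0.0157
thr [ 204  120  104   73 6911] [638.8  16.6] [42.1 59.2] 6.8 px [[204.0, 120.0], [307.0, 120.0], [307.0, 192.0], [204.0, 192.0]]
tcp in stand [-21.6252   0.0358] yaw rel -1.570101915990597 z 0.0041093647425218816 F [-1.0598  0.1925  0.1025] 27.825
```

View pics/w18.png

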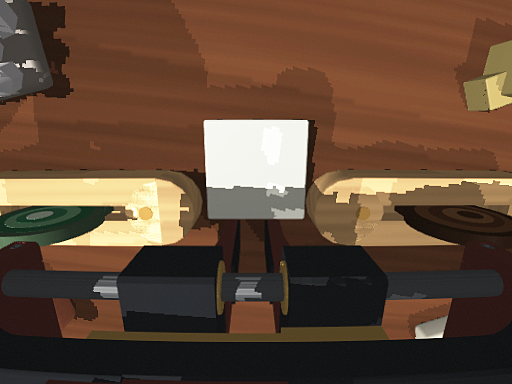

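View pics/s18.png

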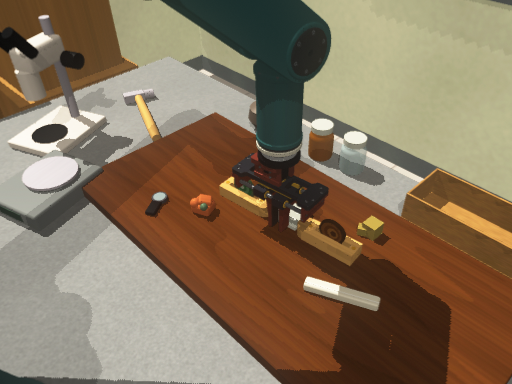

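```bash
python3 -m jog '[[[0,0,3],0],[[0,0,4],0],[[0,0,4],0],[[0,0,4],0],[[0,0,4],0],[[0,0,4],0],[[0,0,4],0],[[0,0,4],0],[[0,0,4],0],[[0,0,3],0],[[0,0,0],0]]'
python3 - <<'E'
from h import *
s,p,T=rep('w19.png')
E
```

```text
time_s: 29.3
tcp_pos: [0.6275, 0.016, 0.0041]
eef_rot: [-1.57, -0.0, -1.452]
contact_force: [0.2, -0.7, -0.2]
grip_width: 0.0158
thr [ 204  120  105   77 7010] [675.   20.7] [44.6 59.3] 6.8 px [[204.0, 120.0], [308.0, 120.0], [308.0, 196.0], [204.0, 196.0]]
tcp in stand [16.1369  0.0974] yaw rel -1.5700732812713911 z 0.004073406271619229 F [ 0.1811 -0.7087 -0.1672] 29.3
```

View pics/w19.png

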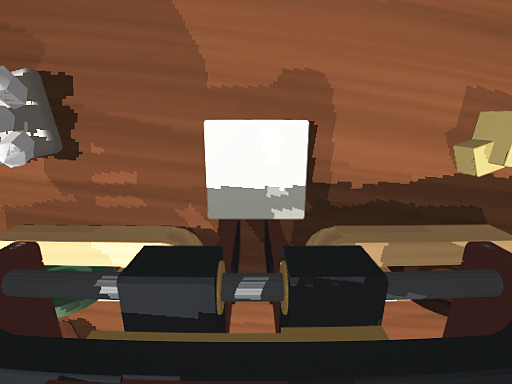

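```bash
python3 -m jog '[[[0,0,3],0],[[0,0,3],0],[[0,0,2],0],[[0,0,0],0],[[0,0,-5],0],[[0,0,-8],0],[[0,-20,0],0],[[0,-30,0],0],[[0,-40,0],0],[[0,-40,0],0],[[0,-40,0],0],[[0,0,-40],0],[[0,0,-50],0],[[0,0,-50],0],[[0,0,-40],0],[[0,0,0],0],[[0,0,0],0]]'
python3 - <<'E'
from h import *
s,p,T=rep('w20.png')
for c in("side","top"):
    s,p,T=shot(c,c+"20.png"); 
    rects("plate",p,T,.04); rects("stand",p,T,.056)
E
```

```text
time_s: 31.48
tcp_pos: [0.444, -0.006, 0.1744]
eef_rot: [-1.569, -0.0, -1.453]
contact_force: [0.7, -0.7, -0.4]
grip_width: 0.0158
thr [   0  203  223   69 8110] [328.1 178.5] [ 92.5 304.8] 0.3 px [[-7.0, 262.0], [0.0, 202.0], [222.0, 228.0], [215.0, 288.0]]
tcp in stand [-168.6879   -0.1812] yaw rel -1.57040656058795 z 0.17442692136345256 F [ 0.7409 -0.6725 -0.4148] 31.475
plate 0.67 [671.8  16.5] [66.9 65.2] 7.8 [[634.2000122070312, 44.29999923706055], [643.0, -20.299999237060547], [709.2999877929688, -11.199999809265137], [700.5, 53.400001525878906]]
stand 0.81 [611.1 -90.3] [ 62.5 137.4] 7.7 [[571.0, -26.399999618530273], [589.2999877929688, -162.5], [651.2999877929688, -154.1999969482422], [633.0, -18.0]]
stand 0.81 [591.6  86.9] [ 63.1 116.1] 5.4 [[554.7999877929688, 141.8000030517578], [565.7000122070312, 26.200000762939453], [628.5, 32.099998474121094], [617.5999755859375, 147.6999969482422]]
plate 0.62 [677.7  19.6] [67.1 63.5] 5.8 [[641.0999755859375, 47.70000076293945], [647.5, -15.399999618530273], [714.2999877929688, -8.600000381469727], [707.7999877929688, 54.599998474121094]]
plate 0.33 [517.2 160. ] [39.7 45.4] 18.7 [[491.1000061035156, 175.10000610351562], [505.70001220703125, 132.10000610351562], [543.2999877929688, 144.89999389648438], [528.7000122070312, 187.89999389648438]]
stand 0.87 [599.5 111.6] [ 46.1 129.7] 6.4 [[569.2999877929688, 173.39999389648438], [583.7999877929688, 44.5], [629.7000122070312, 49.70000076293945], [615.2000122070312, 178.60000610351562]]
stand 0.87 [622.7 -84.5] [ 46.4 127.7] 6.4 [[592.5, -23.700000762939453], [606.7999877929688, -150.5], [652.9000244140625, -145.3000030517578], [638.5999755859375, -18.5]]
```

View pics/w20.png

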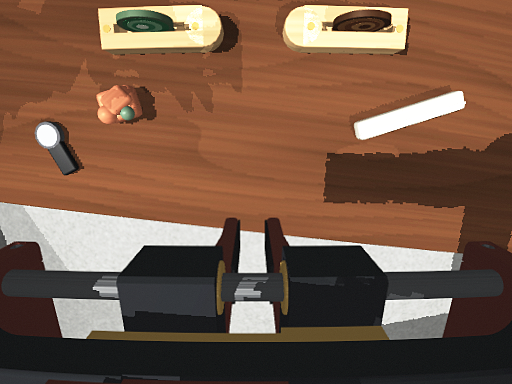

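View pics/side20.png

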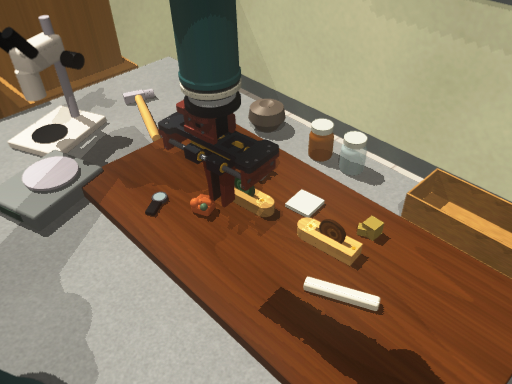

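View pics/top20.png

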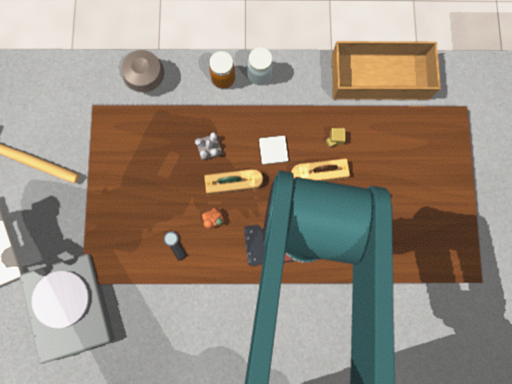

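```bash
python3 -c "
from plant import workorder
print(workorder.hand_in())"
```

```text
the job is handed in; nothing more can be done
None
```

The streak plate now lies flat on the step behind the stand, and I have handed the job in. I only pushed it. Closed fingertips on its right edge moved it left and squared it to the gap. The two fingers then pushed it straight through and clear of the rear face.

**Plate position:** The last top view shows its robot-side edge about 10 mm behind the stand's rear face. Finger travel suggests about 14 mm. The side camera's estimate is smaller, about 5 to 10 mm. All three put every corner past the face.

**Other objects:** In the final pictures the slices and other specimens and the hand lens look unmoved. The agate is partly hidden in the side view but stands upright in the other two. The gripper was clear of everything.

**Forces and time:** Forces stayed near sensor noise, around 1 N. The clock read about 31.5 s when the arm was clear, against the 61 s limit.

**Disagreements:**
- **Fingertip height:** The fingertips sit roughly 25 to 28 mm above the reported TCP. Two early pushes therefore passed over the plate without touching it, so I found the right height by lowering the tool in small steps.
- **Plate detection:** The trained network missed the plate in one wrist picture, so I found it there by its white colour instead.

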